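# Stack the portion-box lids on their storage base

## Robot

A 7-joint arm with a two-finger parallel gripper is mounted at the origin on the work surface. World frame = base frame: x ahead of the robot, y to its left, z up, the work surface at z = 0. Lengths are in mm, angles in rad, forces in N, time in s.
With the tool pointing down it reaches from about 425 to 1025 mm from the base axis. Payload 3.6 kg.
Tool frame: the origin (TCP) lies midway between the tips of the shut fingers; the grasp point (between the pads) lies 19 mm behind it; z points along the fingers, y is the line along which they close (so a half turn about z gives the same grasp; the last joint's range is limited). The gripper opens to 85 mm and grips with 20 to 120 N. Pads are 22 mm wide; open, the fingers measure 114 mm over their backs; the gripper's body (76 mm by 85 mm) begins 54 mm behind the grasp point. The pads swing forward as they close: fully open they stand 13 mm farther back than shut.
Start: joints at [1.169, 0.591, 0.048, 1.609, -0.033, 0.943, -0.034], TCP at [219.65, -690.93, 231.302] pointing down, gripper open.
Joint ranges: [-2.69, 2.69], [-0.47, 2.24], [-1.27, 1.36], [0.19, 2.51], [-1.53, 4.68], [0.08, 2.07], [-3.09, 3.09]. Speed limits (rad/s): [2.57, 2.57, 3.14, 3.14, 3.14, 3.14, 3.14].

## Interface

Orientations are given as [roll, pitch, yaw] about the fixed x, y, z axes, in that order (R = Rz(yaw) Ry(pitch) Rx(roll)).
In Python, from station import * gives the robot as it stands.
- The arm moves only by the tool drive_tool, never from a script. Its arguments are lists of equal length, an entry for each row: "delta_pos": the shift along the tool's x, y, z in mm, a list of three; "rotation": the turn, a rotation vector about the tool's x, y, z in rad, a list of three. In form: {"delta_pos": [[x, y, z], ...], "rotation": [[wx, wy, wz], ...]}. A call has exactly 5 rows; each row shifts and turns the commanded pose from where the row before left it, along the tool's axes as they then stand; what a row does not reach is not made up. A row lasts 1/8 s, in which the tool goes at most 62.5 mm and 10.7 degrees, less where a joint would pass 70% of its speed; a pose out of reach is approached as far as the arm can. A call is refused whole if a number of a shift passes 62.5 or a number of a turn 0.188, either way. A call with a gripper value outside its range is refused whole. "claw" is the closure, from 0 (fully open) to 1 (shut), set as the call begins (left out, the last holds). The fingers move at their own pace and stop on an object; "grip_force" is the grip in N (left out, the last holds). Time passes only in rows, so rows that do not move let the fingers close, or fill a call up. It gives the time, the measured TCP pose, the force, the opening and the grip force at its end, in the units of the state.
- read_state(): the state, without advancing time (a new reading comes with each control period).
- get_image(name): name is "side" or "top"; returns a dict with "color" (384x512x3 uint8, red, green, blue), "mtx" (3x3 intrinsics, pixels), "view" (4x4, takes a point from world to camera coordinates). Camera axes: x right, y down, z forward; pixel columns grow to the right and rows downward; lengths in mm; the calibration is good to about 2 mm. A picture is of the moment at which its call begins. There is no depth.
- hand_in(): hands the job in; it is judged then, once.
The state is a dict: "time": time; "qpos": joint angles; "qvel": joint speeds; "tau": joint torques, N m; "eef_pos": TCP position; "ee_rot": TCP orientation; "contact_force": force on the tool from outside, world axes, zero at the start; "torque": the same for the moment, N m; "opening": finger opening in mm; "grip_force": force on a finger pad.
Only numpy, scipy, OpenCV 4.12 (cv2) and the standard library are available. Lean on these libraries where they do the work, as an engineer would, in place of code of your own. Each camera call takes 0.05 s, during which the arm holds its last target. There are 200 camera calls.

## Task

Stack the two loose white lids on the grey storage base: the deep lid directly on the base and the shallow lid on top of it. Turn each so that its two cut corners lie over the cut corners below and its skirt drops fully home, sitting flat all round. Let go, and leave the cup, the jar and the spoon where they are.

Things in the scene. Friction and masses are not known exactly. Their poses are not given: they have to be found in the camera images.
- deep_center (a point): Deep lid: white plastic, 90 to 180 g, 120 mm long (x), 60 wide (y); both corners at the +x end cut at 45 degrees, 18 mm. Open underneath: a skirt (4 mm walls) of 42 mm from lower edge to shoulder, and on the shoulder the same 8 mm raised panel as the base's; 50 mm high in all. Starts flat on the table, right way up; grip across the width by the skirt. Point: its centre, 25 mm above the lower edge; x to the cut end, z up
- deep_cut (a point): middle of the deep lid's cut end: 60 mm along x from its centre, same height. The skirt's inside is 112 x 52 mm with cut corners and drops over the panel below (2 mm play all round) only with cut corners over cut corners; it is home when its lower edge rests on the shoulder below
- shallow_center (a point): Shallow lid: white plastic, 70 to 140 g, 120 mm long (x), 60 wide (y); both corners at the +x end cut at 45 degrees, 18 mm. Open underneath: a skirt (4 mm walls) of 26 mm from lower edge to shoulder, and on the shoulder the same 8 mm raised panel as the base's; 34 mm high in all. Starts flat on the table, right way up; grip across the width by the skirt. Point: its centre, 17 mm above the lower edge; x to the cut end, z up
- shallow_cut (a point): middle of the shallow lid's cut end: 60 mm along x from its centre, same height. The skirt's inside is 112 x 52 mm with cut corners and drops over the panel below (2 mm play all round) only with cut corners over cut corners; it is home when its lower edge rests on the shoulder below, 56 mm above the table once the deep lid is home
- base: grey plastic storage base, fixed to the table: slab 126 mm long (x), 66 wide (y), 14 high, its top the shoulder; on it a raised panel 8 mm high, 108 x 48 mm at its foot sloping in to 102 x 42 at its top. Slab and panel have both +x corners cut at 45 degrees. Origin: centre of the underside, on the table; x to the cut end. A lid home on it has its lower edge 14 mm above the table
- cup_mid (a point): steel cup, 84 mm across, 85 mm high, loose bystander; point on its axis half-way up
- jar_mid (a point): closed glass jar with a steel cap, 64 mm across, 90 mm high, loose bystander; point on its axis half-way up
- spoon_grip (a point): steel spoon lying flat on the table, loose bystander; point on its handle
There are look-alikes about, which are no part of the job. Leave any blue look-alike of the part that bears deep_center alone. Of the things that look like the base, take the one that is nearest to the robot's base at the start.

How it is judged:
By the outcome, as a careful person would: the job done as asked, in the order asked, and still so for the second after the job is handed in, with the robot touching nothing.
It also fails if it takes over 64 s, if anything falls off the work surface, if the arm or the gripper's body presses on something with over 40 N, if the wrist force passes 120 N, or if a joint passes its speed limit or range.

## Working session

There is one attempt and no reset: what is moved stays moved. The work goes in short steps, Python scripts to look and compute and a tool call to move; the robot and the scene stay as the last step left them, time stands still between calls to the robot, and variables do not carry over. Pictures are saved under pics/ and viewed, at most 10 in all, crops included, and the job is handed in when it is done.

Besides the shell and the picture viewer there is one more tool, called after ">>>" as a command line: name --argument value ..., lists and objects as JSON in quotes. drive_tool: Moves the arm, as the interface text tells. Its arguments: {"type":"object","properties":{"delta_pos":{"type":"array","items":{"type":"array","items":{"type":"number"}}},"rotation":{"type":"array","items":{"type":"array","items":{"type":"number"}}},"claw":{"type":"number"},"grip_force":{"type":"number"}},"required":["delta_pos","rotation"]}

```bash
mkdir -p pics; python3 - <<'E'
from station import *
import cv2, numpy as np
s=read_state(); print(s['time'],s['eef_pos'],s['ee_rot'],s['opening'])
for n in ("top","side"):
    d=get_image(n); np.savez(f"pics/{n}0.npz",**d)
    cv2.imwrite(f"pics/{n}0.png",cv2.resize(d["color"][:,:,::-1],(800,600),interpolation=cv2.INTER_CUBIC))
    print(n,d["mtx"].tolist(),np.round(d["view"],4).tolist())
E
```

```text
0.0 [ 219.40945777 -690.13024263  230.13022279] [-3.13935114e+00  1.10092681e-04  3.07903933e-01] 85.35513309045088
top [[382.85525635773183, 0.0, 250.84443273781085], [0.0, 382.85525635773183, 189.74287989815326], [0.0, 0.0, 1.0]] [[0.0151, -0.9999, -0.0008, -73.824], [-0.9754, -0.0146, -0.2199, 606.6536], [0.2198, 0.0041, -0.9755, 870.4551], [0.0, 0.0, 0.0, 1.0]]
side [[399.5944123541065, 0.0, 260.0738918771479], [0.0, 399.5944123541065, 200.19845046391168], [0.0, 0.0, 1.0]] [[-0.9061, -0.4225, 0.0211, 511.9278], [-0.2584, 0.5134, -0.8183, 232.5248], [0.3349, -0.747, -0.5744, 858.6176], [0.0, 0.0, 0.0, 1.0]]
```

View pics/top0.png

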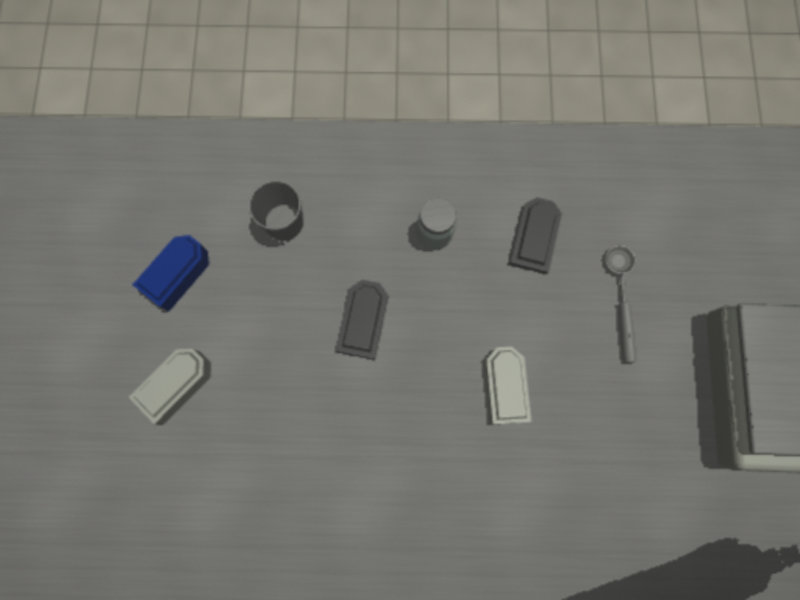

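View pics/side0.png

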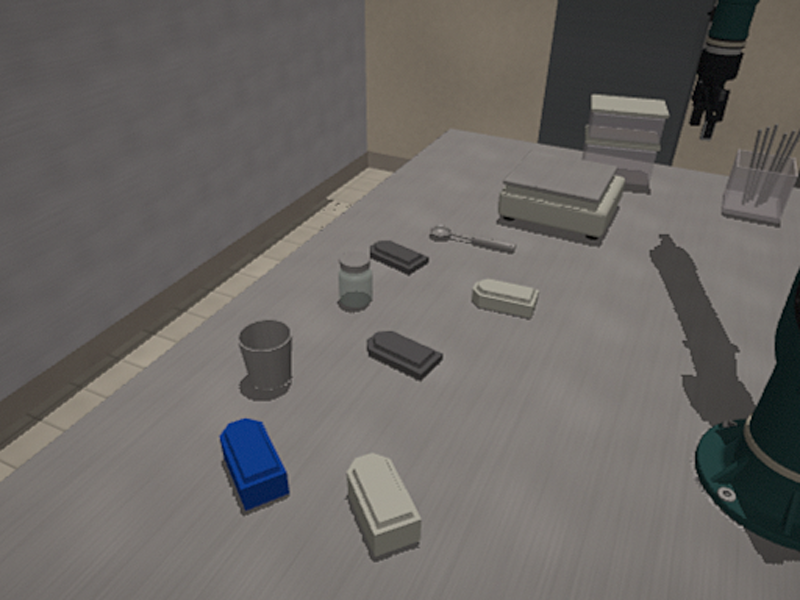

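The top view shows the deep white lid at (170,385), the shallow one at (508,385), the blue look-alike at (172,272), the cup at (275,212), the jar at (437,222) and the spoon at (625,300). There are two grey bases, at (362,320) and (535,235). The one at (362,320) is lower in the picture and so nearer the robot, so it is the one meant. All cut ends point away from the robot.

Next I fit outlines to both cameras.

```bash
cat > fit.py <<'E'
import cv2, numpy as np
from scipy.optimize import least_squares
def outline(L,W,c): a,b=L/2,W/2; return np.array([[-a,-b],[a-c,-b],[a,-b+c],[a,b-c],[a-c,b],[-a,b]])
def model(L,W,h):   # skirt/slab prism of height h plus the 8 mm panel
    o=outline(L,W,18); f=lambda o,z:np.c_[o,np.full(len(o),z)]
    return np.r_[f(o,0),f(o,h),f(outline(108,48,15.5),h),f(outline(102,42,14),h+8)]
M={'deep':model(120,60,42),'shallow':model(120,60,26),'base':model(126,66,14)}
def place(m,p,z=0):
    c,s=np.cos(p[2]),np.sin(p[2]); return m@np.array([[c,s,0],[-s,c,0],[0,0,1]])+[p[0],p[1],z]
def proj(d,P):
    C=P@d['view'][:3,:3].T+d['view'][:3,3]; q=C@d['mtx'].T; return q[:,:2]/q[:,2:]
def ray(d,uv,z):    # pixel -> world at height z
    R,t=d['view'][:3,:3],d['view'][:3,3]; v=R.T@np.linalg.solve(d['mtx'],[*uv,1]); o=-R.T@t
    return o+v*(z-o[2])/v[2]
def contour(mask,seed):
    n,l=cv2.connectedComponents(mask.astype(np.uint8)); m=(l==l[int(seed[1]),int(seed[0])]).astype(np.uint8)
    m=cv2.resize(m*255,None,fx=4,fy=4,interpolation=cv2.INTER_LINEAR)>127
    c=max(cv2.findContours(m.astype(np.uint8),cv2.RETR_EXTERNAL,cv2.CHAIN_APPROX_NONE)[0],key=len)[:,0]
    return (c-1.5)/4.
def fit(name,views,p0,z=0):   # views: list of (image dict, contour)
    def r(p):
        out=[]
        for d,c in views:
            h=cv2.convexHull(proj(d,place(M[name],p,z)).astype(np.float32))
            out.append([cv2.pointPolygonTest(h,(float(a),float(b)),True) for a,b in c])
        return np.concatenate(out)
    s=least_squares(r,p0,loss='soft_l1',f_scale=.5,diff_step=1e-4,x_scale=[10,10,.1]); return s.x,np.abs(r(s.x)).mean()
E
cat > a.py <<'E'
from fit import *
T=dict(np.load('pics/top0.npz'));S=dict(np.load('pics/side0.npz'))
k=.64
seeds={'deep':((170,385),(385,495)),'shallow':((508,385),(508,296)),'base':((362,320),(404,353)),'base2':((535,235),(398,256))}
big=[]
for n,(a,b) in seeds.items():
    a=np.array(a)*k;b=np.array(b)*k; m=n.rstrip('2'); V=[]
    for d,s in((T,a),(S,b)):
        g=d['color'].astype(int).mean(2); x,y=s.astype(int)
        if m=='base': mask=g<(g[y-60:y+60,x-60:x+60].max()*0+np.median(g[max(0,y-45):y+45,x-45:x+45])*.80)
        else: mask=g>(np.median(g[max(0,y-45):y+45,x-45:x+45])+g[y,x])/2
        V.append((d,contour(mask,s)))
        print(n,g[y,x],np.median(g[max(0,y-45):y+45,x-45:x+45]),mask.sum())
    p0=[*ray(T,a,20)[:2],{'deep':-.8,'shallow':.05}.get(m,-.15)]
    for vs in (V,V[:1],V[1:]): print(n,*[np.round(q,3) for q in fit(m,vs,p0)])
    p=fit(m,V,p0)[0]
    for (d,c),s in zip(V,(a,b)):
        x,y=s.astype(int); im=d['color'][y-45:y+45,x-45:x+45,::-1].copy(); im=cv2.resize(im,(200,200)) if 0 else cv2.resize(im,(198,198),interpolation=cv2.INTER_CUBIC)
        h=cv2.convexHull(proj(d,place(M[m],p)).astype(np.float32))[:,0]
        q=np.round((h-[x-45,y-45]+.5)*2.2).astype(int)
        cv2.polylines(im,[q],True,(0,0,255),1); cv2.polylines(im,[np.round((c-[x-45,y-45]+.5)*2.2).astype(int)],True,(0,255,0),1)
        big.append(im)
cv2.imwrite('pics/fit0.png',np.vstack([np.hstack(big[0:8:2]),np.hstack(big[1:8:2])]))
for n,(a,b),z in(('cup',(275,190),85),('jar',(437,215),90),('spoon',(625,330),5),('blue',(172,265),45)): print(n,ray(T,np.array((a,b))*k,z))
E
python3 a.py
```

```text
deep 153.0 116.0 20331
deep 158.33333333333334 124.33333333333333 3989
deep [472.496 280.795  -0.752] 2.911
deep [475.721 287.79   -0.836] 2.107
deep [486.836 254.861  -0.795] 2.842
shallow 168.33333333333334 117.66666666666667 3654
shallow 97.66666666666667 126.0 99183
shallow [ 710.135 -535.921    3.235] 162.294
shallow [ 4.78300e+02 -2.52129e+02  8.50000e-02] 0.822
shallow [ 8.53065e+02 -8.31379e+02  7.28000e-01] 161.82
base 81.0 116.66666666666667 12597
base 77.33333333333333 125.66666666666667 80222
base [ 5.83822e+02 -1.58560e+01 -1.86000e-01] 0.301
base [ 5.83728e+02 -1.56930e+01 -1.82000e-01] 0.311
base [ 5.84062e+02 -1.62520e+01 -1.94000e-01] 0.271
base2 81.33333333333333 116.33333333333333 12574
base2 74.33333333333333 126.0 80602
base2 [ 7.34844e+02 -3.07240e+02 -2.61000e-01] 0.367
base2 [ 7.34879e+02 -3.06787e+02 -2.59000e-01] 0.349
base2 [ 7.35056e+02 -3.09649e+02 -2.69000e-01] 0.235
cup [775.82260404 125.26084642  85.        ]
jar [ 735.43434726 -133.86285358   90.        ]
spoon [ 570.71874676 -450.62656135    5.        ]
blue [659.87248262 293.83406747  45.        ]
```

View pics/fit0.png

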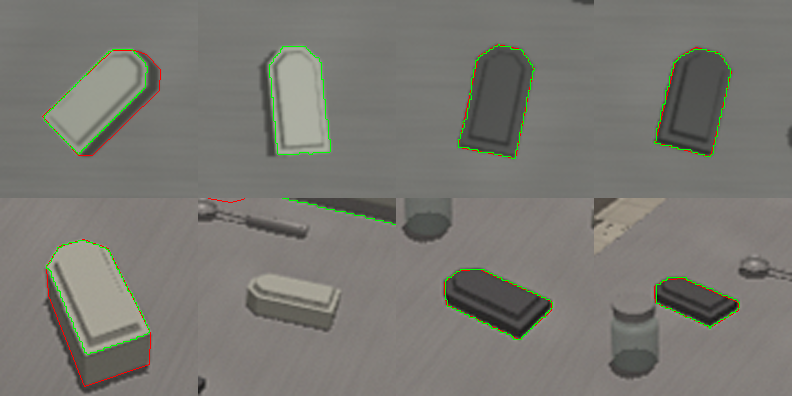

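The fitted base outline matches both views: the near one is at about (584,-16), yaw -0.186. For the lids, only the bright top faces were segmented, so I refit those against the shoulder outline alone.

```bash
cat > b.py <<'E'
from fit import *
T=dict(np.load('pics/top0.npz'));S=dict(np.load('pics/side0.npz'))
k=.64; big=[]
for n,h in(('deep',42),('shallow',26)): M[n+'T']=M[n][6:]
seeds={'deep':((170,385),(385,490),-.8),'shallow':((508,385),(503,289),.08)}
for n,(a,b,y0) in seeds.items():
    V=[]
    for d,s in((T,np.array(a)*k),(S,np.array(b)*k)):
        g=d['color'].astype(int).mean(2); x,y=s.astype(int); top=np.median(g[y-2:y+3,x-2:x+3]); 
        f=.86; mask=(g>top*f); mask=cv2.morphologyEx(mask.astype(np.uint8),cv2.MORPH_CLOSE,np.ones((3,3)))
        print(n,top,np.median(g[y-30:y+30,x-30:x+30]))
        V.append((d,contour(mask,s)))
    p0=[*ray(T,np.array(a)*k,30)[:2],y0]
    for vs in (V,V[:1],V[1:]): print(n,*[np.round(q,3) for q in fit(n+'T',vs,p0)])
    p=fit(n+'T',V[:1],p0)[0]
    for (d,c),s in zip(V,(a,b)):
        x,y=(np.array(s)*k).astype(int); im=cv2.resize(d['color'][y-35:y+35,x-35:x+35,::-1],(200,200),interpolation=cv2.INTER_CUBIC); f=200/70
        for m,col in((n,(0,0,255)),(n+'T',(255,0,0))):
            q=cv2.convexHull(proj(d,place(M[m],p)).astype(np.float32))[:,0]
            cv2.polylines(im,[np.round((q-[x-35,y-35]+.5)*f).astype(int)],True,col,1)
        im2=im.copy();cv2.polylines(im2,[np.round((c-[x-35,y-35]+.5)*f).astype(int)],True,(0,255,0),1)
        big+= [im,im2]
cv2.imwrite('pics/fit1.png',np.vstack([np.hstack(big[:4]),np.hstack(big[4:])]))
E
python3 b.py
```

```text
deep 152.66666666666666 116.33333333333333
deep 158.66666666666666 126.33333333333333
deep [472.492 280.781  -0.732] 0.366
deep [472.781 282.118  -0.729] 0.294
deep [472.332 280.054  -0.737] 0.229
shallow 169.0 118.66666666666667
shallow 158.33333333333334 126.0
shallow [ 4.78267e+02 -2.50947e+02  7.60000e-02] 0.372
shallow [ 4.78292e+02 -2.50555e+02  7.60000e-02] 0.381
shallow [ 4.78094e+02 -2.52781e+02  6.40000e-02] 0.247
```

View pics/fit1.png

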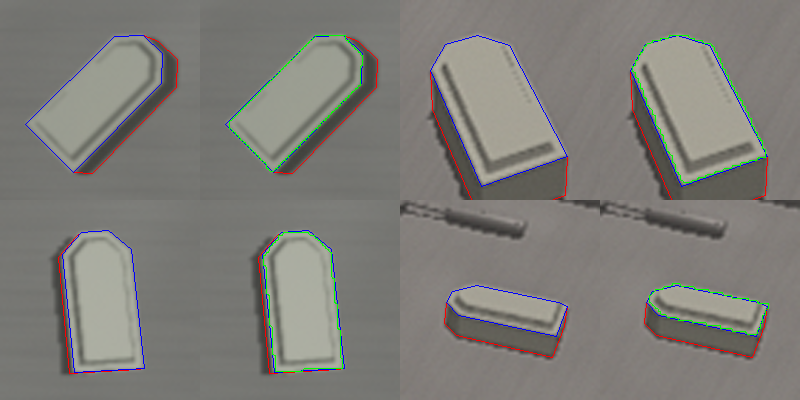

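The lid fits are good: deep at (472.5, 280.8, yaw -0.732), shallow at (478, -251.5, yaw 0.075), base at (583.8, -15.9, yaw -0.186). I write a small planner that prints the rows, then start moving.

```bash
cat > plan.py <<'E'
import numpy as np, sys
from scipy.spatial.transform import Rotation as Ro
from station import read_state
def st():
    s=read_state(); r=Ro.from_euler('xyz',s['ee_rot']); x=r.as_matrix()[:,0]
    z=r.as_matrix()[:,2]
    print('t',round(s['time'],2),'pos',np.round(s['eef_pos'],1),'yaw',round(np.arctan2(x[1],x[0]),4),'z',np.round(z[:2],4),'open',round(s['opening'],1),'F',np.round(s['contact_force'],1),'M',np.round(s['torque'],2),'grip',round(s['grip_force'],1))
    return s
def plan(*wps,step=50.,dec=1):
    """wps: (x,y,z,yaw); prints calls of 5 rows"""
    s=st(); p=np.array(s['eef_pos']); r=Ro.from_euler('xyz',s['ee_rot']); rows=[]
    for w in wps:
        g=np.array(w[:3]); G=Ro.from_euler('xyz',[np.pi,0,w[3]])
        D=np.linalg.norm(g-p); A=(r.inv()*G).magnitude(); n=max(1,int(np.ceil(max(D/step,A/.17))))
        for i in range(n):
            k=n-i; d=np.round(r.inv().apply((g-p)/k),dec); v=np.round((r.inv()*G).as_rotvec()/k,3)
            rows.append((d,v)); p=p+r.apply(d); r=r*Ro.from_rotvec(v)
    while len(rows)%5: rows.append((np.zeros(3),np.zeros(3)))
    for i in range(0,len(rows),5):
        print('{"delta_pos":',[a[0].tolist() for a in rows[i:i+5]],', "rotation":',[a[1].tolist() for a in rows[i:i+5]],'}')
E
python3 -c "
from plan import *
plan((480,-400,180,0.9),(540,0,130,1.75),(472.5,280.8,90,2.41),step=52,dec=0)"
```

```text
t 0.1 pos [ 219.5 -690.2  230.3] yaw 0.308 z [-0.0007  0.0019] open 85.3 F [0.1 0.2 0.1] M [-0.02 -0.01  0.03] grip 0.0
{"delta_pos": [[42.0, -25.0, 6.0], [44.0, -21.0, 6.0], [45.0, -18.0, 6.0], [46.0, -15.0, 7.0], [48.0, -11.0, 6.0]] , "rotation": [[-0.0, -0.0, -0.074], [-0.0, -0.0, -0.074], [-0.0, -0.0, -0.074], [-0.0, -0.0, -0.074], [-0.0, -0.0, -0.074]] }
{"delta_pos": [[48.0, -8.0, 7.0], [49.0, -4.0, 6.0], [48.0, -1.0, 7.0], [44.0, -25.0, 6.0], [46.0, -20.0, 6.0]] , "rotation": [[-0.001, -0.0, -0.074], [-0.0, -0.0, -0.074], [-0.001, -0.001, -0.074], [0.0, 0.0, -0.106], [0.0, 0.0, -0.106]] }
{"delta_pos": [[48.0, -16.0, 6.0], [50.0, -10.0, 6.0], [50.0, -5.0, 6.0], [51.0, 0.0, 6.0], [50.0, 6.0, 7.0]] , "rotation": [[0.0, 0.0, -0.106], [0.0, 0.0, -0.106], [0.0, 0.0, -0.107], [0.0, 0.0, -0.106], [0.0, 0.0, -0.107]] }
{"delta_pos": [[50.0, 11.0, 6.0], [48.0, -3.0, 7.0], [48.0, 3.0, 7.0], [47.0, 8.0, 7.0], [46.0, 13.0, 6.0]] , "rotation": [[0.0, 0.0, -0.106], [-0.0, 0.0, -0.11], [-0.0, 0.0, -0.11], [-0.0, 0.0, -0.11], [-0.0, 0.0, -0.11]] }
{"delta_pos": [[45.0, 18.0, 7.0], [43.0, 23.0, 6.0], [0.0, 0.0, 0.0], [0.0, 0.0, 0.0], [0.0, 0.0, 0.0]] , "rotation": [[-0.0, 0.0, -0.11], [-0.0, 0.0, -0.11], [0.0, 0.0, 0.0], [0.0, 0.0, 0.0], [0.0, 0.0, 0.0]] }
```

>>> drive_tool --delta_pos '[[42, -25, 6], [44, -21, 6], [45, -18, 6], [46, -15, 7], [48, -11, 6]]' --rotation '[[0, 0, -0.074], [0, 0, -0.074], [0, 0, -0.074], [0, 0, -0.074], [0, 0, -0.074]]' --claw 0

```text
time: 0.72
eef_pos: [383.5, -508.5, 199.6]
ee_rot: [-3.141, 0.0, 0.68]
contact_force: [0.8, -0.0, -0.1]
opening: 85.5
grip_force: 0.0
```

>>> drive_tool --delta_pos '[[48, -8, 7], [49, -4, 6], [48, -1, 7], [44, -25, 6], [46, -20, 6]]' --rotation '[[0, 0, -0.074], [0, 0, -0.074], [0, 0, -0.074], [0, 0, -0.106], [0, 0, -0.106]]'

```text
time: 1.35
eef_pos: [496.0, -300.0, 167.7]
ee_rot: [-3.141, -0.0, 1.116]
contact_force: [0.9, 0.6, -0.5]
opening: 85.2
grip_force: 0.0
```

>>> drive_tool --delta_pos '[[48, -16, 6], [50, -10, 6], [50, -5, 6], [51, 0, 6], [50, 6, 7]]' --rotation '[[0, 0, -0.106], [0, 0, -0.106], [0, 0, -0.107], [0, 0, -0.106], [0, 0, -0.107]]'

```text
time: 1.98
eef_pos: [532.7, -49.8, 137.0]
ee_rot: [-3.142, 0.0, 1.647]
contact_force: [1.4, -1.1, -0.0]
opening: 85.7
grip_force: 0.0
```

>>> drive_tool --delta_pos '[[50, 11, 6], [48, -3, 7], [48, 3, 7], [47, 8, 7], [46, 13, 6]]' --rotation '[[0, 0, -0.106], [0, 0, -0.11], [0, 0, -0.11], [0, 0, -0.11], [0, 0, -0.11]]'

```text
time: 2.6
eef_pos: [495.3, 187.1, 103.8]
ee_rot: [-3.141, 0.0, 2.193]
contact_force: [0.9, -0.7, 1.0]
opening: 85.2
grip_force: 0.0
```

>>> drive_tool --delta_pos '[[45, 18, 7], [43, 23, 6], [0, 0, 0], [0, 0, 0], [0, 0, 0]]' --rotation '[[0, 0, -0.11], [0, 0, -0.11], [0, 0, 0], [0, 0, 0], [0, 0, 0]]'

```text
time: 3.22
eef_pos: [473.3, 278.2, 91.1]
ee_rot: [-3.14, 0.001, 2.407]
contact_force: [0.5, -0.6, 0.2]
opening: 85.5
grip_force: 0.0
```

```bash
python3 -c "
from plan import *
plan((472.5,280.8,70,2.41),(472.5,280.8,4,2.41),step=22,dec=1)"
```

```text
t 3.23 pos [473.3 278.2  91.1] yaw 2.4069 z [-0.0002 -0.0018] open 85.5 F [ 0.5 -0.6  0.2] M [ 0.05 -0.01  0.  ] grip 0.0
{"delta_pos": [[2.4, 1.4, 21.1], [-0.0, 0.0, 22.0], [-0.0, 0.0, 22.0], [-0.0, 0.0, 22.0], [0.0, 0.0, 0.0]] , "rotation": [[-0.001, 0.001, -0.003], [-0.0, 0.0, -0.0], [-0.0, 0.0, -0.0], [-0.0, 0.0, -0.0], [0.0, 0.0, 0.0]] }
```

>>> drive_tool --delta_pos '[[2.4, 1.4, 21], [0, 0, 22], [0, 0, 22], [0, 0, 22], [0, 0, 0]]' --rotation '[[0, 0, -0.003], [0, 0, 0], [0, 0, 0], [0, 0, 0], [0, 0, 0]]'

```text
time: 3.85
eef_pos: [471.7, 280.8, 3.2]
ee_rot: [-3.138, 0.0, 2.411]
contact_force: [-0.5, -0.5, -0.2]
opening: 85.6
grip_force: 0.0
```

>>> drive_tool --delta_pos '[[0, 0, 0], [0, 0, 0], [0, 0, 0], [0, 0, 0], [0, 0, 0]]' --rotation '[[0, 0, 0], [0, 0, 0], [0, 0, 0], [0, 0, 0], [0, 0, 0]]' --claw 1 --grip_force 45

```text
time: 4.47
eef_pos: [472.8, 283.1, 5.4]
ee_rot: [3.14, 0.001, 2.412]
contact_force: [-0.3, -0.0, 5.2]
opening: 59.3
grip_force: 49.7
```

```bash
python3 -c "
from plan import *
plan((472.5,280.8,10,2.41),step=60)"
```

```text
t 4.47 pos [472.8 283.1   5.4] yaw 2.4122 z [0.0017 0.0004] open 59.3 F [-0.3 -0.   5.2] M [-0.25  0.14 -0.11] grip 49.7
{"delta_pos": [[-1.3, -1.9, -4.6], [0.0, 0.0, 0.0], [0.0, 0.0, 0.0], [0.0, 0.0, 0.0], [0.0, 0.0, 0.0]] , "rotation": [[0.001, 0.001, 0.002], [0.0, 0.0, 0.0], [0.0, 0.0, 0.0], [0.0, 0.0, 0.0], [0.0, 0.0, 0.0]] }
```

>>> drive_tool --delta_pos '[[0, 0, -15], [0, 0, -25], [0, 0, -30], [0, 0, -15], [0, 0, 0]]' --rotation '[[0, 0, 0], [0, 0, 0], [0, 0, 0], [0, 0, 0], [0, 0, 0]]'

```text
time: 5.1
eef_pos: [472.6, 283.2, 90.4]
ee_rot: [3.139, 0.001, 2.412]
contact_force: [1.0, 0.6, -0.8]
opening: 59.7
grip_force: 49.1
```

```bash
python3 -c "
from plan import *
plan((583.8,-15.9,70,2.956),step=42)"
```

```text
t 5.1 pos [472.6 283.2  90.4] yaw 2.4125 z [0.0019 0.0014] open 59.7 F [ 1.   0.6 -0.8] M [ 0.01 -0.   -0.03] grip 49.1
{"delta_pos": [[-35.3, -18.6, 2.5], [-33.9, -21.0, 2.5], [-32.4, -23.2, 2.5], [-30.8, -25.4, 2.5], [-29.0, -27.4, 2.6]] , "rotation": [[0.0, 0.0, -0.068], [0.0, 0.0, -0.068], [0.0, 0.0, -0.068], [0.0, 0.0, -0.068], [0.0, 0.0, -0.068]] }
{"delta_pos": [[-27.0, -29.3, 2.5], [-25.0, -31.1, 2.6], [-22.8, -32.8, 2.6], [0.0, 0.0, 0.0], [0.0, 0.0, 0.0]] , "rotation": [[0.001, 0.0, -0.068], [0.0, 0.001, -0.068], [0.001, 0.0, -0.068], [0.0, 0.0, 0.0], [0.0, 0.0, 0.0]] }
```

>>> drive_tool --delta_pos '[[-35, -18.5, 2.5], [-34, -21, 2.5], [-32.5, -23, 2.5], [-31, -25.5, 2.5], [-29, -27.5, 2.5]]' --rotation '[[0, 0, -0.068], [0, 0, -0.068], [0, 0, -0.068], [0, 0, -0.068], [0, 0, -0.068]]'

```text
time: 5.72
eef_pos: [541.3, 94.7, 75.5]
ee_rot: [-3.14, -0.002, 2.755]
contact_force: [-0.2, 0.8, -1.3]
opening: 59.4
grip_force: 49.0
```

>>> drive_tool --delta_pos '[[-27, -29.5, 2.5], [-25, -31, 2.5], [-23, -33, 2.5], [0, 0, 0], [0, 0, 0]]' --rotation '[[0, 0, -0.068], [0, 0, -0.068], [0, 0, -0.068], [0, 0, 0], [0, 0, 0]]'

```text
time: 6.35
eef_pos: [582.6, -15.8, 68.4]
ee_rot: [3.141, -0.002, 2.956]
contact_force: [0.4, 0.6, -1.1]
opening: 59.5
grip_force: 49.0
```

```bash
cat > look.py <<'E'
from fit import *; from plan import *; from station import get_image
import sys
def look(tag,poly,cx,w=130):
    """side+top crops with predicted outlines; poly: list of (model,pose,z,colour)"""
    ims=[]
    for n in('top','side'):
        d=get_image(n); np.savez(f'pics/{tag}_{n}.npz',**d)
        c=proj(d,np.array([cx]))[0].astype(int); x0,y0=np.clip(c-w//2,0,[512-w,384-w]); f=400/w
        im=cv2.resize(d['color'][y0:y0+w,x0:x0+w,::-1],(400,400),interpolation=cv2.INTER_CUBIC)
        for m,p,z,col in poly:
            q=cv2.convexHull(proj(d,place(M[m],p,z)).astype(np.float32))[:,0]
            cv2.polylines(im,[np.round((q-[x0,y0]+.5)*f).astype(int)],True,col,1)
        ims.append(im)
    cv2.imwrite(f'pics/{tag}.png',np.hstack(ims))
E
python3 - <<'E'
from look import *
s=st(); e=s['eef_pos']
look('h1',[('deep',(e[0],e[1],s['ee_rot'][2]-np.pi),e[2]-4.5,(0,0,255)),('base',(583.8,-15.9,-.186),0,(255,0,0))],(584,-16,50))
E
```

```text
t 6.35 pos [582.6 -15.8  68.4] yaw 2.9564 z [-0.0019  0.001 ] open 59.5 F [ 0.4  0.6 -1.1] M [0.02 0.02 0.03] grip 49.0
```

View pics/h1.png

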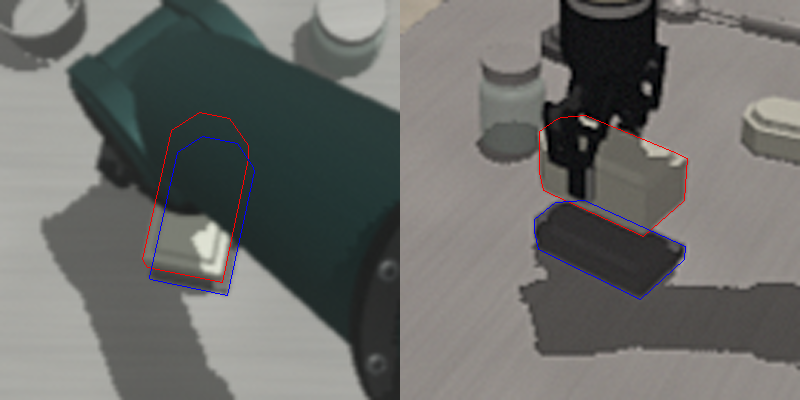

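The lid's predicted outline (red) matches the lid in the side view, 22 mm or more above the base panel (blue). I centre it by 1.2 mm and lower it.

>>> drive_tool --delta_pos '[[-1.2, 0, 14], [0, 0, 14], [0, 0, 10], [0, 0, 5], [0, 0, 0]]' --rotation '[[0, 0, 0], [0, 0, 0], [0, 0, 0], [0, 0, 0], [0, 0, 0]]'

```text
time: 7.08
eef_pos: [584.5, -16.6, 25.8]
ee_rot: [-3.141, -0.001, 2.957]
contact_force: [0.1, 0.2, -0.9]
opening: 59.3
grip_force: 49.0
```

>>> drive_tool --delta_pos '[[0, 0, 1.5], [0, 0, 1.5], [0, 0, 1], [0, 0, 0], [0, 0, 0]]' --rotation '[[0, 0, 0], [0, 0, 0], [0, 0, 0], [0, 0, 0], [0, 0, 0]]'

```text
time: 7.7
eef_pos: [584.8, -16.7, 22.4]
ee_rot: [-3.142, 0.0, 2.957]
contact_force: [-0.2, 0.1, -1.5]
opening: 59.2
grip_force: 49.0
```

```bash
python3 -c "
from plan import *
st()"
```

```text
t 7.7 pos [584.8 -16.7  22.4] yaw 2.9568 z [ 0.0001 -0.    ] open 59.2 F [-0.2  0.1 -1.5] M [ 0.   -0.01 -0.06] grip 49.0
```

The lower edge is already below the panel top and the force has not risen, so it is engaged. Continue down.

>>> drive_tool --delta_pos '[[0, 0, 1.5], [0, 0, 1], [0, 0, 1], [0, 0, 0.5], [0, 0, 0]]' --rotation '[[0, 0, 0], [0, 0, 0], [0, 0, 0], [0, 0, 0], [0, 0, 0]]'

```text
time: 8.32
eef_pos: [584.7, -16.7, 19.4]
ee_rot: [-3.141, 0.0, 2.957]
contact_force: [-2.4, -1.2, 9.0]
opening: 59.4
grip_force: 50.2
```

```bash
python3 -c "
from plan import *
st()"
```

```text
t 8.32 pos [584.7 -16.7  19.4] yaw 2.9569 z [ 0.0003 -0.001 ] open 59.4 F [-2.4 -1.2  9. ] M [0.04 0.45 0.03] grip 50.2
```

Force rises at z = 19.4, which is exactly 14 mm above the grasp height, so the lid is home. Release and rise.

>>> drive_tool --delta_pos '[[0, 0, 0], [0, 0, 0], [0, 0, 0], [0, 0, 0], [0, 0, 0]]' --rotation '[[0, 0, 0], [0, 0, 0], [0, 0, 0], [0, 0, 0], [0, 0, 0]]' --claw 0

```text
time: 8.95
eef_pos: [584.7, -16.6, 18.2]
ee_rot: [-3.142, -0.0, 2.957]
contact_force: [0.5, -0.6, -0.5]
opening: 85.2
grip_force: 0.0
```

>>> drive_tool --delta_pos '[[0, 0, -10], [0, 0, -20], [0, 0, -30], [0, 0, -30], [0, 0, -20]]' --rotation '[[0, 0, 0], [0, 0, 0], [0, 0, 0], [0, 0, 0], [0, 0, 0]]'

```text
time: 9.57
eef_pos: [585.5, -16.5, 131.0]
ee_rot: [3.141, 0.003, 2.957]
contact_force: [-0.4, 0.0, -0.4]
opening: 85.5
grip_force: 0.0
```

```bash
python3 -c "
from plan import *
plan((520,-160,110,3.0),(478.2,-251.5,80,3.217),step=48,dec=0)"
```

```text
t 9.57 pos [585.5 -16.5 131. ] yaw 2.9568 z [0.0028 0.    ] open 85.5 F [-0.4  0.  -0.4] M [0.03 0.05 0.03] grip 0.0
{"delta_pos": [[10.0, -38.0, 5.0], [10.0, -38.0, 5.0], [10.0, -38.0, 5.0], [11.0, -38.0, 6.0], [9.0, -32.0, 10.0]] , "rotation": [[0.0, 0.001, -0.011], [0.0, 0.001, -0.011], [0.0, 0.0, -0.011], [0.001, 0.001, -0.01], [-0.0, -0.0, -0.072]] }
{"delta_pos": [[12.0, -32.0, 10.0], [14.0, -30.0, 10.0], [0.0, 0.0, 0.0], [0.0, 0.0, 0.0], [0.0, 0.0, 0.0]] , "rotation": [[-0.0, -0.0, -0.073], [-0.0, -0.0, -0.072], [0.0, 0.0, 0.0], [0.0, 0.0, 0.0], [0.0, 0.0, 0.0]] }
```

>>> drive_tool --delta_pos '[[10, -38, 5], [10, -38, 5], [10, -38, 5], [11, -38, 6], [9, -32, 10]]' --rotation '[[0, 0, -0.011], [0, 0, -0.011], [0, 0, -0.011], [0, 0, -0.01], [0, 0, -0.072]]'

```text
time: 10.2
eef_pos: [504.9, -191.8, 98.0]
ee_rot: [-3.14, 0.001, 3.073]
contact_force: [1.0, -0.2, -0.4]
opening: 85.2
grip_force: 0.0
```

>>> drive_tool --delta_pos '[[12, -32, 10], [14, -30, 10], [0, 0, 0], [0, 0, 0], [0, 0, 0]]' --rotation '[[0, 0, -0.073], [0, 0, -0.072], [0, 0, 0], [0, 0, 0], [0, 0, 0]]'

```text
time: 10.82
eef_pos: [478.5, -249.8, 78.1]
ee_rot: [3.141, 0.002, -3.064]
contact_force: [0.5, 0.7, 0.3]
opening: 85.4
grip_force: 0.0
```

```bash
python3 - <<'E'
from look import *
plan((478.2,-251.5,60,3.217),(478.2,-251.5,1.5,3.217),step=20)
print(np.round(read_state()['qpos'],2))
look('d1',[('deep',(583.8,-15.9,-.186),14,(0,0,255)),('base',(583.8,-15.9,-.186),0,(255,0,0))],(584,-16,40),w=90)
E
```

```text
t 10.82 pos [ 478.5 -249.8   78.1] yaw -3.0643 z [0.0016 0.0002] open 85.4 F [0.5 0.7 0.3] M [ 0.04 -0.03  0.02] grip 0.0
{"delta_pos": [[0.4, -1.7, 18.1], [0.0, -0.0, 19.5], [0.0, -0.0, 19.5], [0.0, -0.0, 19.5], [0.0, 0.0, 0.0]] , "rotation": [[0.0, 0.002, 0.002], [0.0, -0.0, -0.0], [0.0, -0.0, -0.0], [0.0, -0.0, -0.0], [0.0, 0.0, 0.0]] }
[ 0.89  0.69 -0.69  2.11  0.78  0.61  1.3 ]
```

View pics/d1.png

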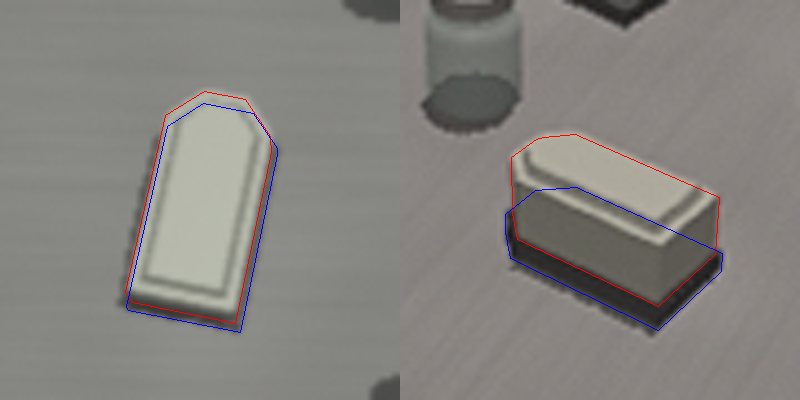

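The deep lid sits flat and home: its outline matches the prediction in both views, with edges parallel to the base. Now grip the shallow lid.

>>> drive_tool --delta_pos '[[0.4, -1.7, 18], [0, 0, 20], [0, 0, 20], [0, 0, 18], [0, 0, 0]]' --rotation '[[0, 0, 0.002], [0, 0, 0], [0, 0, 0], [0, 0, 0], [0, 0, 0]]'

```text
time: 11.55
eef_pos: [475.8, -252.2, -0.6]
ee_rot: [3.14, -0.004, -3.068]
contact_force: [-0.1, 0.6, 0.5]
opening: 85.6
grip_force: 0.0
```

>>> drive_tool --delta_pos '[[0, 0, 0], [0, 0, 0], [0, 0, 0], [0, 0, 0], [0, 0, 0]]' --rotation '[[0, 0, 0], [0, 0, 0], [0, 0, 0], [0, 0, 0], [0, 0, 0]]' --claw 1 --grip_force 45

```text
time: 12.18
eef_pos: [477.5, -253.0, 1.9]
ee_rot: [-3.141, 0.001, -3.068]
contact_force: [-0.9, 0.5, 5.8]
opening: 58.7
grip_force: 49.8
```

```bash
python3 -c "
from plan import *
st()"
```

```text
t 12.18 pos [ 477.5 -253.     1.9] yaw -3.0684 z [ 0.0009 -0.0005] open 58.7 F [-0.9  0.5  5.8] M [0.14 0.14 0.02] grip 49.8
```

>>> drive_tool --delta_pos '[[0, 0, -15], [0, 0, -25], [0, 0, -35], [0, 0, -30], [0, 0, -10]]' --rotation '[[0, 0, 0], [0, 0, 0], [0, 0, 0], [0, 0, 0], [0, 0, 0]]'

```text
time: 12.8
eef_pos: [477.7, -253.3, 118.2]
ee_rot: [-3.14, 0.002, -3.069]
contact_force: [0.6, 1.1, -2.3]
opening: 59.3
grip_force: 49.1
```

```bash
python3 - <<'E'
from look import *
M['deepT']=M['deep'][6:]; V=[]
for n in('top','side'):
    d=dict(np.load(f'pics/d1_{n}.npz')); s=proj(d,np.array([[584,-16,64]]))[0]; x,y=s.astype(int)
    g=d['color'].astype(int).mean(2); top=np.median(g[y-2:y+3,x-2:x+3])
    m=cv2.morphologyEx((g>top*.86).astype(np.uint8),cv2.MORPH_CLOSE,np.ones((3,3))); V.append((d,contour(m,s)))
for vs in(V,V[:1],V[1:]): print(*[np.round(q,3) for q in fit('deepT',vs,[584,-16,-.186],14)])
plan((520,-160,112,3.0),(584.5,-16.5,112,2.957),step=45)
E
```

```text
[ 5.85467e+02 -1.79100e+01 -1.86000e-01] 0.382
[ 5.85698e+02 -1.71970e+01 -1.86000e-01] 0.397
[ 5.84987e+02 -1.92070e+01 -1.93000e-01] 0.209
t 12.8 pos [ 477.7 -253.3  118.2] yaw -3.0688 z [ 0.0025 -0.0013] open 59.3 F [ 0.6  1.1 -2.3] M [-0.01 -0.01 -0.06] grip 49.1
{"delta_pos": [[-16.3, 30.0, 2.1], [-14.2, 31.1, 2.1], [-11.8, 32.0, 2.0], [-10.9, 37.8, -0.0], [-10.5, 37.9, -0.0]] , "rotation": [[-0.0, 0.001, 0.071], [-0.001, 0.001, 0.072], [-0.0, 0.001, 0.071], [-0.0, -0.0, 0.011], [-0.0, -0.0, 0.011]] }
{"delta_pos": [[-10.1, 38.0, -0.0], [-9.7, 38.1, -0.0], [0.0, 0.0, 0.0], [0.0, 0.0, 0.0], [0.0, 0.0, 0.0]] , "rotation": [[-0.0, -0.0, 0.011], [-0.0, -0.0, 0.01], [0.0, 0.0, 0.0], [0.0, 0.0, 0.0], [0.0, 0.0, 0.0]] }
```

>>> drive_tool --delta_pos '[[-16.3, 30, 2], [-14.2, 31, 2], [-11.8, 32, 2], [-10.9, 37.8, 0], [-10.5, 38, 0]]' --rotation '[[0, 0, 0.071], [0, 0, 0.072], [0, 0, 0.071], [0, 0, 0.011], [0, 0, 0.011]]'

```text
time: 13.42
eef_pos: [551.1, -87.0, 109.5]
ee_rot: [-3.141, -0.002, 2.978]
contact_force: [-0.1, 0.3, -1.5]
opening: 59.0
grip_force: 49.0
```

>>> drive_tool --delta_pos '[[-10, 38, 0], [-10, 38, 0], [0, 0, 0], [0, 0, 0], [0, 0, 0]]' --rotation '[[0, 0, 0.011], [0, 0, 0.01], [0, 0, 0], [0, 0, 0], [0, 0, 0]]'

```text
time: 14.05
eef_pos: [582.9, -18.0, 109.7]
ee_rot: [-3.14, -0.002, 2.956]
contact_force: [0.1, 0.1, -1.5]
opening: 58.8
grip_force: 49.0
```

```bash
python3 - <<'E'
from look import *
s=st(); e=s['eef_pos']; plan((584.8,-16.9,68,2.957),step=15); y=s['ee_rot'][2]-np.pi
look('h2',[('shallow',(e[0]+.7,e[1],y),e[2]-1.5,(0,0,255)),('deep',(585.4,-17.4,-.186),14,(255,0,0))],(584,-16,80),w=100)
E
```

```text
t 14.05 pos [582.9 -18.  109.7] yaw 2.9558 z [-0.0018 -0.0013] open 58.8 F [ 0.1  0.1 -1.5] M [-0.02  0.02  0.01] grip 49.0
t 14.05 pos [582.9 -18.  109.7] yaw 2.9558 z [-0.0018 -0.0013] open 58.8 F [ 0.1  0.1 -1.5] M [-0.02  0.02  0.01] grip 49.0
{"delta_pos": [[-0.6, 0.5, 13.9], [-0.5, 0.5, 13.9], [-0.6, 0.5, 13.9], [0.0, 0.0, 0.0], [0.0, 0.0, 0.0]] , "rotation": [[-0.001, -0.001, -0.0], [-0.0, -0.0, -0.001], [-0.001, -0.001, -0.0], [0.0, 0.0, 0.0], [0.0, 0.0, 0.0]] }
```

View pics/h2.png

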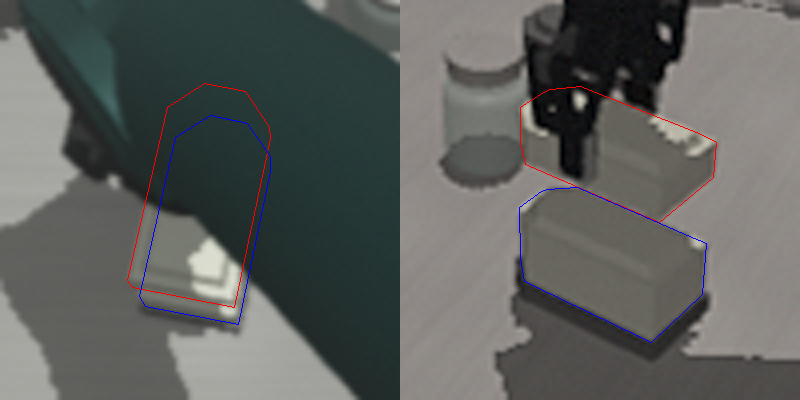

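Both outlines match, with the shallow lid held square above the deep one. Centre and lower it; home should be at TCP z ≈ 58.

>>> drive_tool --delta_pos '[[-0.6, 0.5, 14], [-0.5, 0.4, 14], [-0.6, 0.4, 13], [0, 0, 1], [0, 0, 0]]' --rotation '[[0, 0, 0], [0, 0, 0], [0, 0, 0], [0, 0, 0], [0, 0, 0]]'

```text
time: 14.78
eef_pos: [585.8, -15.0, 68.1]
ee_rot: [3.141, -0.0, 2.958]
contact_force: [0.3, -0.3, -0.6]
opening: 59.1
grip_force: 49.0
```

>>> drive_tool --delta_pos '[[0, 0, 1.5], [0, 0, 1.5], [0, 0, 1.5], [0, 0, 1], [0, 0, 0]]' --rotation '[[0, 0, 0], [0, 0, 0], [0, 0, 0], [0, 0, 0], [0, 0, 0]]'

```text
time: 15.4
eef_pos: [585.8, -15.2, 62.7]
ee_rot: [-3.142, -0.0, 2.958]
contact_force: [0.7, 0.4, -0.1]
opening: 58.7
grip_force: 49.0
```

```bash
python3 -c "
from plan import *
st()"
```

```text
t 15.4 pos [585.8 -15.2  62.7] yaw 2.9579 z [-0.0002 -0.    ] open 58.7 F [ 0.7  0.4 -0.1] M [ 0.04 -0.   -0.03] grip 49.0
```

>>> drive_tool --delta_pos '[[0.5, -1.5, 0], [0, 0, 1.5], [0, 0, 1.5], [0, 0, 1], [0, 0, 0]]' --rotation '[[0, 0, 0], [0, 0, 0], [0, 0, 0], [0, 0, 0], [0, 0, 0]]'

```text
time: 16.02
eef_pos: [585.0, -16.6, 58.6]
ee_rot: [-3.142, -0.0, 2.958]
contact_force: [-0.1, -0.5, -1.0]
opening: 59.2
grip_force: 49.0
```

>>> drive_tool --delta_pos '[[0, 0, 0.5], [0, 0, 0.5], [0, 0, 0], [0, 0, 0], [0, 0, 0]]' --rotation '[[0, 0, 0], [0, 0, 0], [0, 0, 0], [0, 0, 0], [0, 0, 0]]'

```text
time: 16.65
eef_pos: [585.1, -16.6, 57.9]
ee_rot: [-3.142, 0.0, 2.958]
contact_force: [0.4, -0.7, 0.7]
opening: 59.2
grip_force: 49.2
```

```bash
python3 -c "
from plan import *
st()"
```

```text
t 16.65 pos [585.1 -16.6  57.9] yaw 2.9579 z [ 0.0001 -0.0001] open 59.2 F [ 0.4 -0.7  0.7] M [-0.04  0.12 -0.04] grip 49.2
```

Home height (57.9) reached and light contact has begun. One more 0.5 mm press, then release and rise.

>>> drive_tool --delta_pos '[[0, 0, 0.5], [0, 0, 0], [0, 0, 0], [0, 0, 0], [0, 0, 0]]' --rotation '[[0, 0, 0], [0, 0, 0], [0, 0, 0], [0, 0, 0], [0, 0, 0]]'

```text
time: 17.27
eef_pos: [585.1, -16.6, 57.9]
ee_rot: [-3.141, 0.0, 2.958]
contact_force: [-0.9, 0.4, 5.6]
opening: 58.8
grip_force: 49.8
```

>>> drive_tool --delta_pos '[[0, 0, 0], [0, 0, 0], [0, 0, 0], [0, 0, 0], [0, 0, 0]]' --rotation '[[0, 0, 0], [0, 0, 0], [0, 0, 0], [0, 0, 0], [0, 0, 0]]' --claw 0

```text
time: 17.9
eef_pos: [585.1, -16.6, 57.2]
ee_rot: [3.142, -0.0, 2.958]
contact_force: [-0.4, 0.3, 0.3]
opening: 86.0
grip_force: 0.0
```

>>> drive_tool --delta_pos '[[0, 0, -10], [0, 0, -20], [0, 0, -35], [0, 0, -35], [0, 0, -20]]' --rotation '[[0, 0, 0], [0, 0, 0], [0, 0, 0], [0, 0, 0], [0, 0, 0]]'

```text
time: 18.52
eef_pos: [586.1, -16.2, 180.4]
ee_rot: [3.141, 0.004, 2.958]
contact_force: [0.7, -0.2, 0.3]
opening: 85.5
grip_force: 0.0
```

>>> drive_tool --delta_pos '[[10, -40, 0], [10, -40, 0], [10, -40, 0], [10, -40, 0], [5, -20, 0]]' --rotation '[[0, 0, 0], [0, 0, 0], [0, 0, 0], [0, 0, 0], [0, 0, 0]]'

```text
time: 19.15
eef_pos: [506.2, -188.1, 177.3]
ee_rot: [-3.14, -0.001, 2.955]
contact_force: [-0.2, -0.0, 1.1]
opening: 85.4
grip_force: 0.0
```

```bash
python3 - <<'E'
from look import *
st(); p=(585.3,-17.2,-.186)
look('f1',[('shallow',p,56,(0,0,255)),('deep',p,14,(0,255,0))],(584,-16,50),w=100)
E
```

```text
t 19.15 pos [ 506.2 -188.1  177.3] yaw 2.9545 z [-0.0017 -0.0012] open 85.4 F [-0.2 -0.   1.1] M [-0.   -0.02 -0.04] grip 0.0
```

View pics/f1.png

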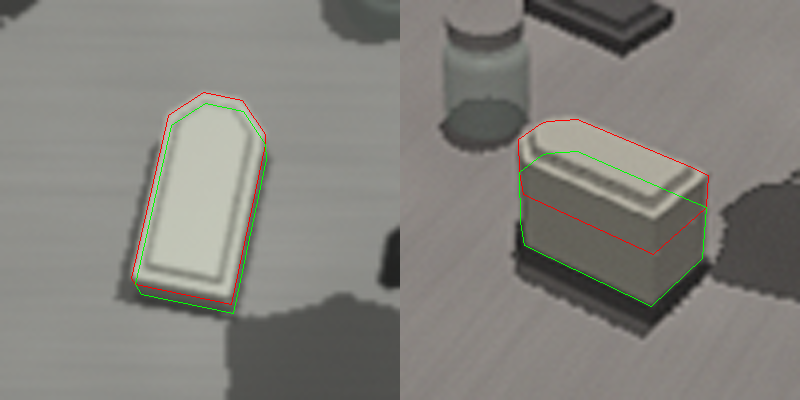

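Both lids are stacked flush and flat: the shallow lid's outline matches its home height of 56 mm in both views, and the arm is clear. Handing in.

```bash
python3 -c "
from station import *
print(hand_in())"
```

```text
the job is handed in; nothing more can be done
None
```

The deep lid is on the grey base nearest the robot, with the shallow lid on top. The last pictures show both sitting flat at their home heights, cut corners over cut corners. I let go, moved the arm clear without going near the cup, jar or spoon, and handed the job in at about 19 s. No verdict came back.

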